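Set the bench timer for the stylus-cleaning soak

TASK

Set the wind-up timer on the stone slab of the hi-fi bench to 8 minutes for a stylus-cleaning soak: first wind its knob clockwise past the 20-minute top mark, so that the bell is armed, then turn it back down to the 8-minute mark and let go. The knob is stiff and the case stands loose on the slab, so press the knob down on its spring while you turn it, firmly enough that the case neither turns nor slides, but gently enough that the knob is not jammed down against the bottom of its spring travel. Leave the timer standing where it was, and leave the record weight, the bottle and the wooden block alone.

Things in the scene. Friction and masses are not known exactly. Their poses are not given: they have to be found in the camera images.
- timer_face (a point): centre of the timer's top face, on the knob's axis, 44 mm above the slab; z up, x points away from the 0 mark. The white face carries black minute ticks 6 degrees (0.1047 rad) apart, running clockwise seen from above from the 0 mark to the 20-minute top mark (these two ticks are longest, 12 mm; those of 4, 8, 12, 16 minutes 8 mm, the others 4 mm)
- zero_mark (a point): the 0 mark on the timer's face, 40 mm from the knob's axis (on the -x side in the case's own frame), 44 mm above the slab
- knob_grip (a point): on the knob's axis, at mid-height of its grip bar, 69 to 86 mm above the slab (the knob is clamped higher or lower on its steel shaft). Black knob: round flange 54 mm across, its top 15 mm below this point, and across it an upright bar 46 mm long (point x), 14 mm thick (point y), its top 16 mm above this point. The white line on the bar's -x half is the pointer, pointing at the set mark
- timer_dial (a joint): angle of the knob on the case, rad, growing clockwise seen from above: 0 = pointer at the 0 mark, 0.1047 per minute, 0.838 = 8 minutes, 2.094 = 20-minute top mark; end stop at 2.304 (22 minutes). Turning takes about 0.28 N m; it stays where it is left
- puck_mid (a point): middle of a loose dark steel record weight, 72 mm across, 70 mm high, half-way up; a bystander
- vial_mid (a point): middle of a loose small amber glass bottle, 36 mm across, 78 mm high, half-way up; a bystander
- block_mid (a point): middle of a loose wooden block, 100 x 45 x 35 mm, half-way up; a bystander
- timer: the timer: loose round grey case 94 mm across on four rubber feet, 0.35 to 0.7 kg; under its own weight it turns with the stiff knob. Pressed, the knob first sinks through 0 to 8 mm of play (2.5 N; not to be seen), then meets a spring, 8 N per mm, bottoming after 2.5 mm (20 N), then hard. 14 to 19 N held on it keeps the case fast while turning. Origin: centre of underside; axes as timer_face
- slab: pale stone slab, 360 x 500 mm, fixed on the bench, on which everything stands. Its feet are adjustable: its flat top lies 10 to 20 mm above the bench top. Its origin lies at its middle, 20 mm below its top; the timer stands near its middle
Things that resemble listed ones, but are neither listed nor needed, are in the scene too. What is shaped like the timer but blue, green or yellow is not meant.

How it is judged:
By the outcome, as a careful person would: the job done as asked, in the order asked, and still so for the second after the job is handed in, with the robot touching nothing.
It also fails if it takes over 72 s, if anything falls off the work surface, if the arm or the gripper's body presses on something with over 40 N, if the wrist force passes 120 N, or if a joint passes its speed limit or range.

ROBOT

A 6-joint arm with a two-finger parallel gripper is mounted at the origin on the work surface. World frame = base frame: x ahead of the robot, y to its left, z up, the work surface at z = 0. Lengths are in m, angles in rad, forces in N, time in s.
With the tool pointing down it reaches from about 0.25 to 0.725 m from the base axis. Payload 4 kg.
Tool frame: the origin (TCP) lies midway between the tips of the shut fingers; the grasp point (between the pads) lies 19 mm behind it (bot.grip_point_offset is the distance from the TCP to the grasp point, in m); z points along the fingers, y is the line along which they close (so a half turn about z gives the same grasp; the last joint's range is limited). The gripper opens to 85 mm and grips with 20 to 120 N. Pads are 22 mm wide; open, the fingers measure 114 mm over their backs; the gripper's body (76 mm by 85 mm) begins 54 mm behind the grasp point. The pads swing forward as they close: fully open they stand 13 mm farther back than shut.
Start: joints at [1.287, 0.241, 0.005, 1.335, 0, 1.571], TCP at [0.14, 0.48, 0.231] pointing down, gripper open.
Joint ranges: [-2.72, 2.72], [-1.05, 1.87], [-1.09, 1.28], [-1.99, 2.15], [-1.42, 1.44], [-3.14, 3.14]. Speed limits (rad/s): [2.79, 2.79, 3.14, 3.14, 3.14, 3.14].

INTERFACE

Orientations are given as a unit quaternion [x, y, z, w].
In Python, from workcell import bot gives the robot as it stands.
- The arm moves only by the tool step_arm, never from a script. Its argument "targets" is text: rows parted by semicolons, each of 7 numbers parted by spaces: the opening, from -1 (shut) to 1 (fully open), so that 0 is half open, then the shift along the world's x, y, z normalised to -1 to 1, where 1 is 0.5 m, then the turn, a rotation vector about the world's x, y, z normalised to -1 to 1, where 1 is pi/4 rad. In form: gripper x y z wx wy wz; .... A call has 1 to 10 rows; each row is the pose to reach, as a shift and turn from the pose commanded when the call began; what a row does not reach only later rows make up. A row lasts 1/12 s, in which the tool goes at most 41.7 mm and 7.16 degrees, less where a joint would pass 70% of its speed; a pose out of reach is approached as far as the arm can. A call with a number of a shift or a turn outside -1 to 1 is refused whole. A call with a gripper value outside its range is refused whole. The fingers move at their own pace and stop on an object; the grip force is fixed at half the most. Time passes only in rows, so rows that repeat a pose let the fingers close. It gives the time, the measured TCP pose, the force, the opening and the grip force at its end, in the units of the state.
- bot.get_obs(): the state, without advancing time (a new reading comes with each control period).
- bot.camera(name): name is "side" or "top" or "wrist"; returns the picture (384x512x3 uint8, red, green, blue); there is no depth.
- bot.camera_info(name): a dict with "vertical_fov" (degrees; the focal length in pixels is half the picture's height over the tangent of half this angle, whatever the lens; pixels are square), "cx", "cy" (the principal point, pixels), "D" ([k1, k2, p1, p2, k3] as OpenCV has them; the pictures are not rectified), "pose" (4x4, takes a point from camera to world coordinates). Camera axes: x right, y up, looking along -z (the intrinsics and any distortion apply to the point x, -y, -z); pixel columns grow to the right and rows downward; lengths in m; the calibration is good to about 2 mm. A picture is of the moment at which its call begins: read the wrist's pose just before it. camera_info takes no time and is no camera call; for the wrist camera it gives the pose at the moment of the call.
- bot.job_done(): hands the job in; it is judged then, once.
The state is a dict: "clock": time; "joint_pos": joint angles; "joint_vel": joint speeds; "tau": joint torques, N m; "eef_pos": TCP position; "tool_rot": TCP orientation; "ft_force": force on the tool from outside, world axes, zero at the start; "ft_torque": the same for the moment, N m; "grip_width": finger opening in m; "grasp_force": force on a finger pad.
Only numpy, scipy, OpenCV 4.12 (cv2) and the standard library are available. Lean on these libraries where they do the work, as an engineer would, in place of code of your own. Each camera call takes 0.05 s, during which the arm holds its last target. There are 200 camera calls.

## Working session

There is one attempt and no reset: what is moved stays moved. The work goes in short steps, Python scripts to look and compute and a tool call to move; the robot and the scene stay as the last step left them, time stands still between calls to the robot, and variables do not carry over. Pictures are saved under pics/ and viewed, at most 10 in all, crops included, and the job is handed in when it is done.

Besides the shell and the picture viewer there is one more tool, called after "Request:" by a JSON object that holds its "method" and its "body", one argument or row to a line. step_arm: Moves the arm, as the interface text tells. Scaled input: -1 to 1 covers 0.5 m each way for a shift and pi/4 rad each way for a turn. Its arguments: {"type":"object","properties":{"targets":{"type":"string"}},"required":["targets"]}

```bash
mkdir -p pics; python3 - <<'E'
from workcell import bot
import cv2,numpy as np
ims=[]
for n in("side","top"):
    im=bot.camera(n);cv2.imwrite(f"pics/{n}0.png",im[:,:,::-1]);ims.append(im)
    i=bot.camera_info(n);print(n,i["vertical_fov"],i["cx"],i["cy"],i["D"]);print(np.round(i["pose"],3))
o=bot.get_obs();print(o)
E
```

```text
side 47.071843195566316 252.20547836774625 196.09084545768212 [-0.05067776  0.          0.          0.          0.        ]
[[ 0.681  0.501 -0.534 -0.03 ]
 [-0.732  0.477 -0.487 -0.445]
 [ 0.01   0.723  0.691  0.873]
 [ 0.     0.     0.     1.   ]]
top 56.467774888852595 254.1843070415839 194.01365564768238 [-0.0690546  0.         0.         0.         0.       ]
[[-0.021  0.997 -0.08   0.499]
 [-0.999 -0.024 -0.032  0.075]
 [-0.033  0.08   0.996  0.924]
 [ 0.     0.     0.     1.   ]]
{'clock': 0.1, 'joint_pos': array([1.28698761e+00, 2.41324387e-01, 3.88481264e-03, 1.33518809e+00,
       1.13589865e-05, 1.57078082e+00]), 'joint_vel': array([-0.00045813, -0.00126196,  0.00167643, -0.00203993, -0.0003916 ,
       -0.00091441]), 'tau': array([-1.08961227e-03, -3.73137438e+01,  2.53010541e+01,  1.08830901e-02,
       -1.24229723e-04, -1.47932252e-05]), 'eef_pos': array([0.13985022, 0.47947272, 0.23051846]), 'tool_rot': array([ 1.41420855e-01,  9.89949142e-01, -9.05660141e-04, -1.35131098e-04]), 'ft_force': array([-0.57835099, -0.03448537,  0.35037388]), 'ft_torque': array([-0.00880348,  0.04787745, -0.06268898]), 'grasp_force': 0.0, 'grip_width': 0.08536135519452218}
```

View pics/top0.png

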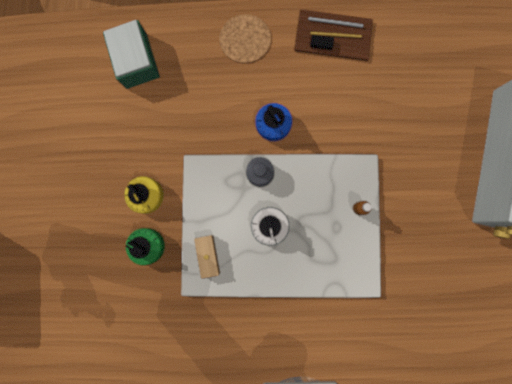

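View pics/side0.png

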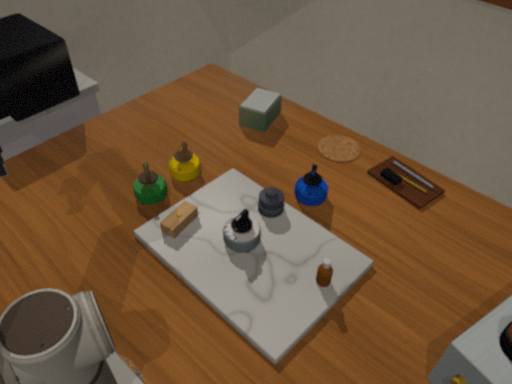

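Candidates: white-faced timer on the slab at top (270,226), blue (274,122), yellow (143,195) and green (144,246) lookalikes off the slab. The white one on the slab is the one meant. Bystanders are the weight (260,172), bottle (362,208) and block (207,257). Next come the slab height, the timer position and a close crop.

```bash
cat >h.py <<'E'
import cv2,numpy as np
from workcell import bot
def K(i,h=384):
    f=h/2/np.tan(np.radians(i["vertical_fov"]/2));return np.array([[f,0,i["cx"]],[0,f,i["cy"]],[0,0,1.]])
def ray(i,p):
    u=cv2.undistortPoints(np.float64(p).reshape(-1,1,2),K(i),np.array(i["D"],float)).reshape(-1,2)
    P=np.array(i["pose"]);d=np.c_[u[:,0],-u[:,1],-np.ones(len(u))]@P[:3,:3].T
    return P[:3,3],d
def onz(i,p,z):
    o,d=ray(i,p);return o+d*((z-o[2])/d[:,2])[:,None]
def tri(ia,pa,ib,pb):
    oa,da=ray(ia,pa);ob,db=ray(ib,pb);R=[]
    for a,b in zip(da,db):
        s,*_=np.linalg.lstsq(np.c_[a,-b],ob-oa,rcond=None);A,B=oa+s[0]*a,ob+s[1]*b
        R.append(np.r_[(A+B)/2,np.linalg.norm(A-B)])
    return np.array(R)
def proj(i,X):
    P=np.array(i["pose"]);c=(np.atleast_2d(X)-P[:3,3])@P[:3,:3]
    return cv2.projectPoints(c*[1,-1,-1],np.zeros(3),np.zeros(3),K(i),np.array(i["D"],float))[0].reshape(-1,2)
E
python3 - <<'E'
from h import *
np.set_printoptions(precision=4,suppress=True)
S,T=bot.camera_info("side"),bot.camera_info("top")
tp=[(183,155.5),(378.5,155),(380,297),(182,296)]
def corners(fn,thr):
    im=cv2.imread(fn);h=cv2.cvtColor(im,cv2.COLOR_BGR2HSV)
    m=((h[:,:,1]<60)&(h[:,:,2]>thr)).astype(np.uint8)*255
    m=cv2.morphologyEx(m,cv2.MORPH_OPEN,np.ones((3,3)))
    cs=cv2.findContours(m,cv2.RETR_EXTERNAL,cv2.CHAIN_APPROX_NONE)[0]
    c=[c for c in cs if cv2.pointPolygonTest(c,(285,260) if 'top' in fn else (265,275),False)>=0]
    c=max(c,key=cv2.contourArea);hu=cv2.convexHull(c)
    for e in np.arange(.01,.1,.005):
        a=cv2.approxPolyDP(hu,e*cv2.arcLength(hu,True),True)
        if len(a)<=4:break
    return a.reshape(-1,2)
a=corners("pics/top0.png",120);b=corners("pics/side0.png",110);print(a.tolist(),b.tolist())
print(onz(T,a,.015))
# timer case centre guess
print("face",onz(T,[(270,226)],.06),"knob top",onz(T,[(270,226)],.1))
W=bot.camera_info("wrist");print(W["vertical_fov"],W["cx"],W["cy"],W["D"]);P=np.array(W["pose"]);print(P)
t=cv2.imread("pics/top0.png")[186:266,225:315];s=cv2.imread("pics/side0.png")[200:260,195:285]
cv2.imwrite("pics/c0.png",np.hstack([cv2.resize(t,(400,400),interpolation=3),cv2.resize(s,(400,400),interpolation=3)]))
E
```

```text
[[377, 156], [380, 296], [181, 294], [185, 155]] [[231, 169], [372, 260], [276, 359], [134, 232]]
[[ 0.6626 -0.2139  0.015 ]
 [ 0.3087 -0.2059  0.015 ]
 [ 0.3225  0.2946  0.015 ]
 [ 0.6783  0.2814  0.015 ]]
face [[0.4905 0.0658 0.06  ]] knob top [[0.4908 0.0662 0.1   ]]
66.92586344800307 255.1228934968329 188.6672043970519 [-0.0149  0.      0.      0.      0.    ]
[[ 0.2805 -0.9238 -0.2606  0.0743]
 [ 0.9599  0.2698  0.0766  0.4991]
 [-0.0005 -0.2716  0.9624  0.3727]
 [ 0.      0.      0.      1.    ]]
```

View pics/c0.png

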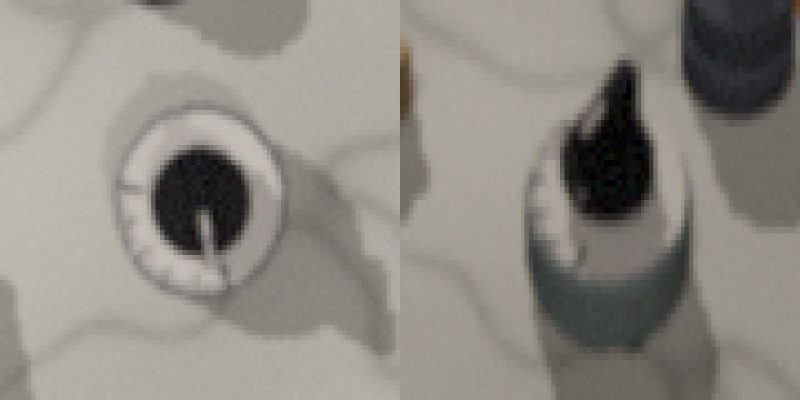

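The crop confirms it: white-faced grey timer, 0 mark at lower right of the face (crop ≈228,285), 20 mark at left (≈130,188), and the pointer near 0 to 1 min. I'm moving the wrist camera over it.

Request:
{"method": "step_arm", "body": {
  "targets": "0 0.70 -0.828 0 0 0 0.58;0 0.70 -0.828 0 0 0 0.58;0 0.70 -0.828 0 0 0 0.58;0 0.70 -0.828 0 0 0 0.58;0 0.70 -0.828 0 0 0 0.58;0 0.70 -0.828 0 0 0 0.58;0 0.70 -0.828 0 0 0 0.58;0 0.70 -0.828 0 0 0 0.58;0 0.70 -0.828 0 0 0 0.58;0 0.70 -0.828 0 0 0 0.58"
}}

```text
clock: 0.93
eef_pos: [0.3989, 0.173, 0.2312]
tool_rot: [-0.086, 0.996, 0.0, -0.0]
ft_force: [0.0, 1.1, -0.5]
grip_width: 0.0424
grasp_force: 0.0
```

Request:
{"method": "step_arm", "body": {
  "targets": "0 0.16 -0.19 -0.06 0 0 0;0 0.16 -0.19 -0.06 0 0 0;0 0.16 -0.19 -0.06 0 0 0;0 0.16 -0.19 -0.06 0 0 0;0 0.16 -0.19 -0.06 0 0 0;0 0.16 -0.19 -0.06 0 0 0"
}}

```text
clock: 1.43
eef_pos: [0.4776, 0.0798, 0.2008]
tool_rot: [-0.085, 0.996, 0.0, -0.001]
ft_force: [-0.1, 0.0, 0.5]
grip_width: 0.0427
grasp_force: 0.0
```

```bash
python3 - <<'E'
from h import *
np.set_printoptions(precision=4,suppress=True)
o=bot.get_obs();print(o["eef_pos"],o["tool_rot"],o["joint_pos"],o["ft_force"])
W=bot.camera_info("wrist");im=bot.camera("wrist");np.save("w1.npy",dict(W),allow_pickle=True)
cv2.imwrite("pics/w1.png",im[:,:,::-1])
g=im.max(2)
z=im[:,:,::-1]
cv2.imwrite("pics/w1v.png",cv2.resize(z,(800,600),interpolation=cv2.INTER_CUBIC))
print(np.array(W["pose"]),proj(W,[.49,.066,.06]))
E
```

```text
[0.4776 0.0798 0.2008] [-0.0853  0.9964  0.0002 -0.001 ] [ 0.1652  0.227  -0.0934  1.2524  0.0005 -0.0055] [-0.14    0.0288  0.5385]
[[-0.1694 -0.9489 -0.2661  0.4105]
 [ 0.9855 -0.1626 -0.0477  0.0682]
 [ 0.002  -0.2703  0.9628  0.3431]
 [ 0.      0.      0.      1.    ]] [[239.1174 187.2091]]
```

View pics/w1v.png

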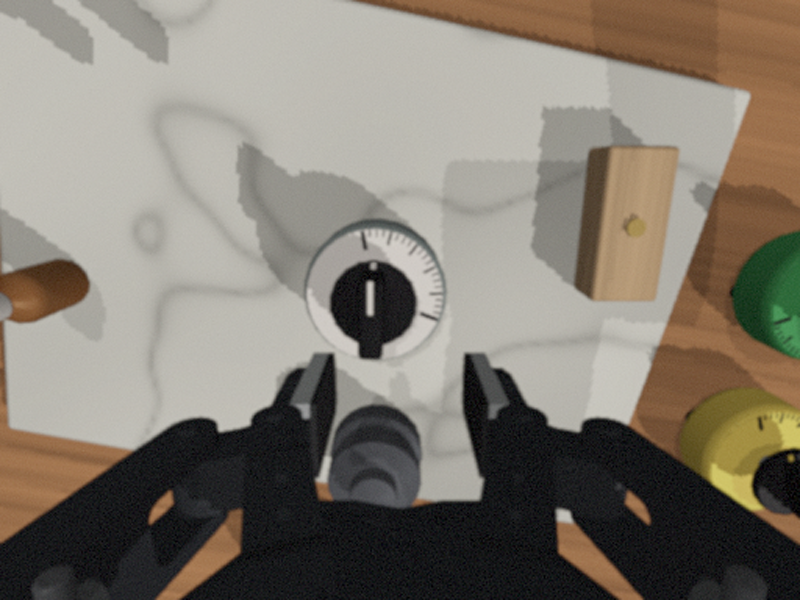

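The view shows the timer at (375,290): long 0 tick at (364,240), 20 tick at (429,317), pointer line (370,282)-(370,318). I'll take a second wrist view from the side for stereo.

Request:
{"method": "step_arm", "body": {
  "targets": "0 -0.045 -0.12 -0.08 0 0 0;0 -0.045 -0.12 -0.08 0 0 0;0 -0.045 -0.12 -0.08 0 0 0;0 -0.045 -0.12 -0.08 0 0 0;0 -0.045 -0.12 -0.08 0 0 0"
}}

```text
clock: 1.9
eef_pos: [0.4561, 0.0212, 0.1623]
tool_rot: [-0.087, 0.996, 0.0, 0.001]
ft_force: [-0.4, -0.2, -0.2]
grip_width: 0.0428
grasp_force: 0.0
```

```bash
python3 - <<'E'
from h import *
np.set_printoptions(precision=4,suppress=True)
o=bot.get_obs();print(o["eef_pos"],o["tool_rot"])
W=bot.camera_info("wrist");im=bot.camera("wrist");np.save("w2.npy",dict(W),allow_pickle=True)
cv2.imwrite("pics/w2.png",im[:,:,::-1])
W1=np.load("w1.npy",allow_pickle=True).item()
c1=(im1:=cv2.imread("pics/w1.png"))[120:245,180:300]
p=proj(W,[.49,.066,.06])[0];print(p);x,y=int(p[0]),int(p[1])
c2=cv2.imread("pics/w2.png")[y-75:y+75,x-75:x+75];print("c2 origin",x-75,y-75)
cv2.imwrite("pics/c12.png",np.hstack([cv2.resize(c1,(400,417),interpolation=2),cv2.resize(c2,(400,417),interpolation=2)]))
E
```

```text
[0.4561 0.0212 0.1623] [-0.0867  0.9962  0.0002  0.001 ]
[296.5773 230.7839]
c2 origin 221 155
```

View pics/c12.png

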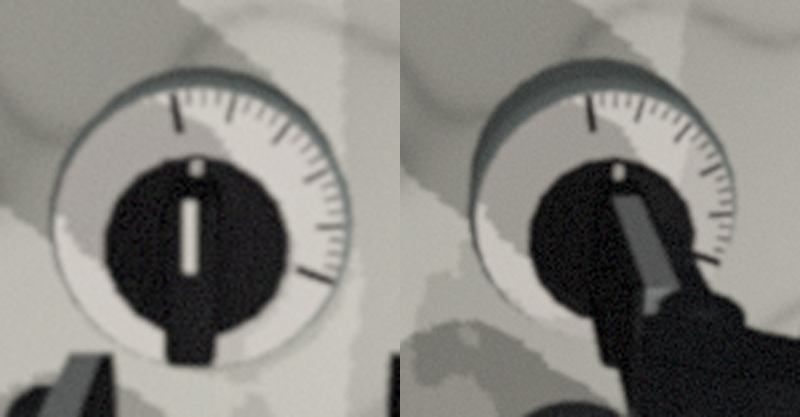

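```bash
cat >>h.py <<'E'
np.set_printoptions(precision=4,suppress=True)
W1=np.load("w1.npy",allow_pickle=True).item();W2=np.load("w2.npy",allow_pickle=True).item()
E
python3 - <<'E'
from h import *
v1=np.array([(174,97),(180,131),(332,281),(299,269),(236,94),(229,122),(327,171),(305,182),(197,167)],float)
v2=np.array([(188,97),(193,131),(319,264),(294,255),(246,98),(239,123),(319,166),(303,175),(218,172)],float)
a=(v1+.5)*[.3,125/417]-.5+[180,120];b=(v2+.5)*[.375,150/417]-.5+[221,155]
print(tri(W1,a,W2,b))
def knob(fn,W,box):
    im=cv2.imread(fn);g=cv2.GaussianBlur(im,(3,3),0).max(2);x0,y0,x1,y1=box
    m=np.zeros_like(g);m[y0:y1,x0:x1]=(g[y0:y1,x0:x1]<75)*255
    return m
# flange edge points by contour, circle part only
for fn,W,box,a0 in(("pics/w1.png",W1,(205,160,272,225),1),("pics/w2.png",W2,(262,205,335,270),2)):
    m=knob(fn,W,box);c=max(cv2.findContours(m,0,1)[0],key=cv2.contourArea).reshape(-1,2).astype(float)
    for z in(.06,.065,.07,.075,.08,.085):
        X=onz(W,c,z)[:,:2]
        if a0==1: s=c[:,1]<212
        else: s=(c[:,0]<292)&(c[:,1]<260)&(c[:,0]>263)
        X=X[s];A=np.c_[2*X,np.ones(len(X))];q=np.linalg.lstsq(A,(X**2).sum(1),rcond=None)[0]
        r=np.sqrt(q[2]+q[0]**2+q[1]**2);e=np.abs(np.hypot(*(X-q[:2]).T)-r)
        print(a0,z,q[:2],"r",r,"res",e.mean(),len(X))
# bar edges and line in view 1
E
```

```text
[[0.4526 0.053  0.0599 0.0003]
 [0.4618 0.0563 0.0642 0.0004]
 [0.4995 0.1087 0.0642 0.0005]
 [0.4959 0.0977 0.0686 0.0002]
 [0.4482 0.0706 0.0652 0.0001]
 [0.4563 0.07   0.066  0.    ]
 [0.4669 0.101  0.0615 0.0006]
 [0.4701 0.095  0.0649 0.0003]
 [0.4677 0.0632 0.0814 0.0003]]
1 0.06 [0.4976 0.0664] r 0.026881472801964436 res 0.0006642476523570648 116
1 0.065 [0.4961 0.0665] r 0.02640675651747364 res 0.0006525172988961634 116
1 0.07 [0.4945 0.0665] r 0.025932040232983896 res 0.0006407869454349977 116
1 0.075 [0.493  0.0665] r 0.025457323948491373 res 0.0006290565919748627 116
1 0.08 [0.4915 0.0666] r 0.024982607663999585 res 0.0006173262385143201 116
1 0.085 [0.4899 0.0666] r 0.024507891379508744 res 0.000605595885053368 116
2 0.06 [0.499  0.0715] r 0.028289445940681016 res 0.00023108057757978358 52
2 0.065 [0.4968 0.0702] r 0.027710723186146223 res 0.00022635331679651103 52
2 0.07 [0.4945 0.0689] r 0.02713200043160267 res 0.0002216260560134414 52
2 0.075 [0.4922 0.0677] r 0.026553277677056484 res 0.00021689879522969176 52
2 0.08 [0.49   0.0664] r 0.025974554922530813 res 0.00021217153444624338 52
2 0.085 [0.4877 0.0651] r 0.025395832167984175 res 0.0002074442736632321 52
```

```bash
python3 - <<'E'
from h import *
f=lambda v:(np.array(v,float)+.5)*[.3,125/417]-.5+[180,120]
def ln(z,*v):
    X=onz(W1,f(v),z);return X[:,:2]
yaw=lambda d:np.degrees(np.arctan2(d[1],d[0]))%360
for z in(.060,.064):
    L=[ln(z,i,o) for i,o in(((180,131),(174,97)),((229,122),(236,94)),((276,140),(291,124)),((305,182),(327,171)),((318,227),(343,227)),((299,269),(332,281)))]
    A=[];B=[]
    for i,o in L:
        d=(o-i)/np.linalg.norm(o-i);n=np.array([-d[1],d[0]]);w=np.linalg.norm(o-i);A.append(n*w);B.append(n@i*w)
    c=np.linalg.lstsq(np.array(A),np.array(B),rcond=None)[0]
    O=np.array([o for i,o in L]);q=np.linalg.lstsq(np.c_[2*O,np.ones(6)],(O**2).sum(1),rcond=None)[0]
    print(z,"axis(lines)",c,"axis(circle)",q[:2],"r",np.sqrt(q[2]+q[:2]@q[:2]))
    print("yaws",[round(yaw(o-np.array([.491,.0668])),1) for i,o in L])
print("line yaw",yaw(np.diff(ln(.111,(190,275),(190,200)),axis=0)[0]), ln(.111,(190,275),(190,200)))
print("bar end corners",ln(.111,(166,362),(213,362)))
E
```

```text
0.06 axis(lines) [0.4918 0.0664] axis(circle) [0.4918 0.0679] r 0.042250112866771376
yaws [np.float64(199.9), np.float64(174.7), np.float64(149.5), np.float64(125.0), np.float64(100.5), np.float64(77.3)]
0.064 axis(lines) [0.4906 0.0664] axis(circle) [0.4906 0.0679] r 0.041653216506297164
yaws [np.float64(199.3), np.float64(174.8), np.float64(150.2), np.float64(126.2), np.float64(102.0), np.float64(78.8)]
line yaw 188.76931904643916 [[0.4889 0.0664]
 [0.4696 0.0634]]
bar end corners [[0.5133 0.0638]
 [0.5113 0.0758]]
```

Request:
{"method": "step_arm", "body": {
  "targets": "0 0.069 0.091 -0.044 0 0 -0.027;0 0.069 0.091 -0.044 0 0 -0.027;0 0.069 0.091 -0.044 0 0 -0.027;0 0.069 0.091 -0.044 0 0 -0.027;0 0.069 0.091 -0.044 0 0 -0.027;0 0.069 0.091 -0.044 0 0 -0.027"
}}

```text
clock: 2.45
eef_pos: [0.4902, 0.0655, 0.1401]
tool_rot: [-0.075, 0.997, -0.0, 0.0]
ft_force: [-0.2, 0.3, 0.0]
grip_width: 0.0428
grasp_force: 0.0
```

```bash
python3 - <<'E'
from h import *
o=bot.get_obs();print(o["eef_pos"],o["tool_rot"],o["ft_force"],o["ft_torque"])
W=bot.camera_info("wrist");im=bot.camera("wrist");np.save("w3.npy",dict(W),allow_pickle=True)
cv2.imwrite("pics/w3.png",im[:,:,::-1])
P=np.array([[.4905,.0667,.111],[.4905,.0667,.08],[.4905,.0667,.064]])
p=proj(W,P);print(p)
x,y=p[1].astype(int);x0,y0=x-80,y-70;print(x0,y0)
c=cv2.imread("pics/w3.png")[y0:y0+120,x0:x0+160];cv2.imwrite("pics/c3.png",cv2.resize(c,(800,600),interpolation=2))
E
```

```text
[0.4902 0.0655 0.1401] [-0.0754  0.9972 -0.0001  0.0004] [-0.1958  0.258   0.0497] [ 0.0143 -0.0018 -0.0609]
[[256.5201 219.6538]
 [256.2715 203.8048]
 [256.1685 197.2402]]
176 133
```

View pics/c3.png

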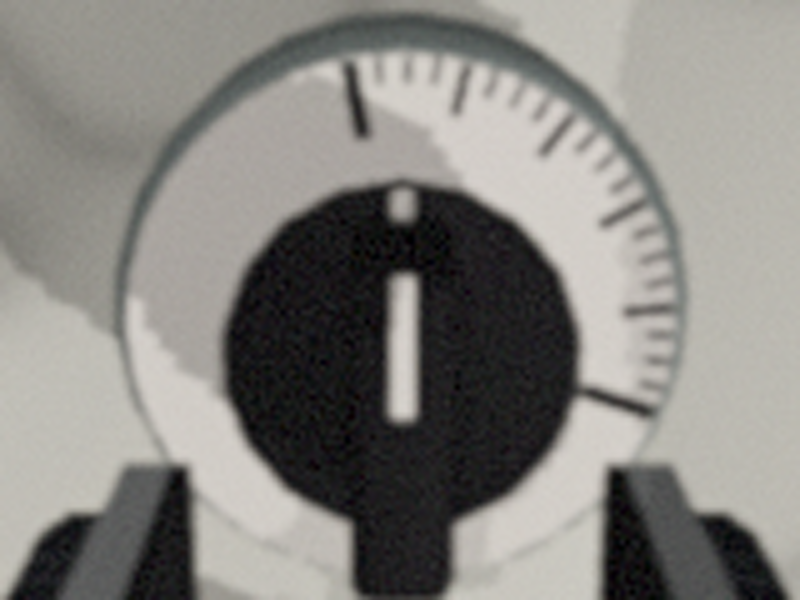

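```bash
python3 - <<'E'
from h import *
W3=np.load("w3.npy",allow_pickle=True).item()
A=lambda v:(np.array(v,float)+.5)*[.3,125/417]-.5+[180,120]
B=lambda v:(np.array(v,float)+.5)*[.375,150/417]-.5+[221,155]
C=lambda v:(np.array(v,float)+.5)*.2-.5+[176,133]
print(tri(W2,B([(188,97),(193,131),(319,264),(294,255),(218,172)]),W3,C([(350,65),(361,137),(652,412),(583,390),(403,204)])))
print(tri(W1,A([(190,275),(190,200),(197,167)]),W3,C([(403,424),(403,271),(403,204)])))
for z in(.072,.076,.08): print(z,onz(W3,C([(401,362),(403,204)]),z))
print(onz(W3,C([(403,424),(403,271)]),.108),onz(W3,C([(355,580),(450,580)]),.08))
E
```

```text
[[0.4519 0.0527 0.0622 0.0001]
 [0.4619 0.056  0.0649 0.0003]
 [0.4987 0.1079 0.0661 0.0004]
 [0.4928 0.0946 0.0763 0.0006]
 [0.4676 0.0631 0.0819 0.0003]]
[[0.4889 0.0663 0.1112 0.0002]
 [0.4703 0.0634 0.1078 0.0003]
 [0.468  0.0632 0.0796 0.    ]]
0.072 [[0.4942 0.0669 0.072 ]
 [0.4697 0.0635 0.072 ]]
0.076 [[0.4928 0.0667 0.076 ]
 [0.4688 0.0634 0.076 ]]
0.08 [[0.4915 0.0665 0.08  ]
 [0.4679 0.0632 0.08  ]]
[[0.4902 0.0665 0.108 ]
 [0.4701 0.0634 0.108 ]] [[0.5276 0.0648 0.08  ]
 [0.5254 0.0793 0.08  ]]
```

Heights agree: face 0.064, flange 0.080 and bar top 0.110, so the grip point is at z≈0.095. The axis is near (0.4907, 0.0667). I'm descending around the bar.

Request:
{"method": "step_arm", "body": {
  "targets": "0 0.001 0.002 -0.03 0 0 0;0 0.001 0.002 -0.06 0 0 0;0 0.001 0.002 -0.09 0 0 0;0 0.001 0.002 -0.1 0 0 0;0 0.001 0.002 -0.104 0 0 0;0 0.001 0.002 -0.104 0 0 0;0 0.001 0.002 -0.104 0 0 0"
}}

```text
clock: 3.08
eef_pos: [0.4913, 0.0663, 0.0882]
tool_rot: [-0.075, 0.997, 0.0, 0.001]
ft_force: [0.1, -0.3, -0.6]
grip_width: 0.0424
grasp_force: 0.0
```

Request:
{"method": "step_arm", "body": {
  "targets": "-0.6 0 0 0 0 0 0;-0.6 0 0 0 0 0 0;-0.65 0 0 0 0 0 0;-1 0 0 0 0 0 0;-1 0 0 0 0 0 0;-1 0 0 0 0 0 0;-1 0 0 0 0 0 0;-1 0 0 0 0 0 0"
}}

```text
clock: 3.75
eef_pos: [0.4912, 0.0663, 0.0876]
tool_rot: [-0.075, 0.997, -0.0, 0.0]
ft_force: [1.3, -0.9, 2.8]
grip_width: 0.0128
grasp_force: 59.9
```

Request:
{"method": "step_arm", "body": {
  "targets": "-1 0 0 -0.002 0 0 0;-1 0 0 -0.004 0 0 0;-1 0 0 -0.004 0 0 0;-1 0 0 -0.004 0 0 0"
}}

```text
clock: 4.08
eef_pos: [0.4911, 0.0663, 0.0853]
tool_rot: [-0.075, 0.997, -0.0, 0.0]
ft_force: [1.1, -1.4, 1.0]
grip_width: 0.0132
grasp_force: 59.9
```

Request:
{"method": "step_arm", "body": {
  "targets": "-1 0 0 -0.002 0 0 0;-1 0 0 -0.003 0 0 0;-1 0 0 -0.003 0 0 0;-1 0 0 -0.003 0 0 0"
}}

```text
clock: 4.42
eef_pos: [0.4912, 0.0663, 0.0844]
tool_rot: [-0.075, 0.997, -0.0, 0.001]
ft_force: [1.1, -0.6, 4.2]
grip_width: 0.0125
grasp_force: 60.4
```

Request:
{"method": "step_arm", "body": {
  "targets": "-1 0 0 -0.001 0 0 0;-1 0 0 -0.002 0 0 0;-1 0 0 -0.002 0 0 0;-1 0 0 -0.002 0 0 0"
}}

```text
clock: 4.75
eef_pos: [0.4913, 0.0663, 0.0839]
tool_rot: [-0.075, 0.997, -0.0, 0.001]
ft_force: [-0.6, -1.8, 8.8]
grip_width: 0.0126
grasp_force: 60.8
```

```bash
python3 -c "
from h import *
for k in range(4):
  o=bot.get_obs();print(o['clock'],o['ft_force'],o['ft_torque'],o['eef_pos'])"
```

```text
4.75 [-0.5711 -1.8232  8.7516] [-0.4354  0.0464 -0.0351] [0.4913 0.0663 0.0839]
4.75 [-0.5711 -1.8232  8.7516] [-0.4354  0.0464 -0.0351] [0.4913 0.0663 0.0839]
4.75 [-0.5711 -1.8232  8.7516] [-0.4354  0.0464 -0.0351] [0.4913 0.0663 0.0839]
4.75 [-0.5711 -1.8232  8.7516] [-0.4354  0.0464 -0.0351] [0.4913 0.0663 0.0839]
```

Request:
{"method": "step_arm", "body": {
  "targets": "-1 0 0 -0.001 0 0 0;-1 0 0 -0.002 0 0 0;-1 0 0 -0.003 0 0 0;-1 0 0 -0.003 0 0 0;-1 0 0 -0.003 0 0 0"
}}

```text
clock: 5.17
eef_pos: [0.4913, 0.0663, 0.0832]
tool_rot: [-0.075, 0.997, -0.0, 0.001]
ft_force: [-2.0, -2.2, 13.6]
grip_width: 0.013
grasp_force: 61.6
```

Request:
{"method": "step_arm", "body": {
  "targets": "-1 0 0 -0.0015 0 0 0;-1 0 0 -0.0015 0 0 0;-1 0 0 -0.0015 0 0 0"
}}

```text
clock: 5.42
eef_pos: [0.4913, 0.0664, 0.0828]
tool_rot: [-0.075, 0.997, -0.0, 0.001]
ft_force: [-3.6, -1.3, 16.1]
grip_width: 0.0128
grasp_force: 62.0
```

Request:
{"method": "step_arm", "body": {
  "targets": "-1 0 0 0 0 0 -0.06;-1 0 0 0 0 0 -0.12;-1 0 0 0 0 0 -0.18;-1 0 0 0 0 0 -0.24;-1 0 0 0 0 0 -0.3"
}}

```text
clock: 5.83
eef_pos: [0.4913, 0.0663, 0.0828]
tool_rot: [0.043, 0.999, -0.0, 0.001]
ft_force: [-2.8, -2.7, 16.7]
grip_width: 0.0131
grasp_force: 62.1
```

```bash
python3 -c "
from h import *
o=bot.get_obs();print(o['ft_force'],o['ft_torque'],o['eef_pos'],o['tool_rot'])"
```

```text
[-2.7951 -2.7019 16.7289] [-0.6149  0.612   0.3313] [0.4913 0.0663 0.0828] [ 0.0433  0.9991 -0.      0.0012]
```

Request:
{"method": "step_arm", "body": {
  "targets": "-1 0 0 0 0 0 -0.07;-1 0 0 0 0 0 -0.14;-1 0 0 0 0 0 -0.21;-1 0 0 0 0 0 -0.28;-1 0 0 0 0 0 -0.35;-1 0 0 0 0 0 -0.42;-1 0 0 0 0 0 -0.49;-1 0 0 0 0 0 -0.56"
}}

```text
clock: 6.5
eef_pos: [0.4914, 0.0663, 0.0828]
tool_rot: [0.26, 0.966, 0.0, 0.001]
ft_force: [-2.7, -3.2, 16.6]
grip_width: 0.0128
grasp_force: 62.1
```

Request:
{"method": "step_arm", "body": {
  "targets": "-1 0 0 0 0 0 -0.09;-1 0 0 0 0 0 -0.18;-1 0 0 0 0 0 -0.27;-1 0 0 0 0 0 -0.36;-1 0 0 0 0 0 -0.45;-1 0 0 0 0 0 -0.54;-1 0 0 0 0 0 -0.63;-1 0 0 0 0 0 -0.72;-1 0 0 0 0 0 -0.8"
}}

```text
clock: 7.25
eef_pos: [0.4914, 0.0663, 0.0828]
tool_rot: [0.546, 0.838, 0.001, 0.001]
ft_force: [-3.1, -2.7, 16.1]
grip_width: 0.0131
grasp_force: 62.1
```

Request:
{"method": "step_arm", "body": {
  "targets": "-1 0 0 0 0 0 -0.09;-1 0 0 0 0 0 -0.18;-1 0 0 0 0 0 -0.27;-1 0 0 0 0 0 -0.36;-1 0 0 0 0 0 -0.45;-1 0 0 0 0 0 -0.54;-1 0 0 0 0 0 -0.63;-1 0 0 0 0 0 -0.72;-1 0 0 0 0 0 -0.81;-1 0 0 0 0 0 -0.89"
}}

```text
clock: 8.08
eef_pos: [0.4914, 0.0663, 0.0828]
tool_rot: [0.8, 0.6, 0.001, 0.001]
ft_force: [-2.2, -2.2, 17.6]
grip_width: 0.0128
grasp_force: 62.1
```

```bash
python3 - <<'E'
from h import *
o=bot.get_obs();print(o["eef_pos"],o["tool_rot"],o["ft_force"],o["ft_torque"],o["joint_pos"][5])
W=bot.camera_info("wrist");im=bot.camera("wrist");np.save("w4.npy",dict(W),allow_pickle=True)
cv2.imwrite("pics/w4.png",im[:,:,::-1])
p=proj(W,[.4907,.0667,.064])[0].astype(int);print(p)
x0,y0=max(p[0]-100,0),max(p[1]-100,0);print(x0,y0)
c=cv2.imread("pics/w4.png")[y0:y0+150,x0:x0+200];cv2.imwrite("pics/c4.png",cv2.resize(c,(800,600),interpolation=2))
E
```

```text
[0.4914 0.0663 0.0828] [0.8    0.5999 0.0009 0.0009] [-2.1872 -2.217  17.5706] [-0.6545  0.6532  0.3202] 1.9892580253657999
[253 226]
153 126
```

View pics/c4.png

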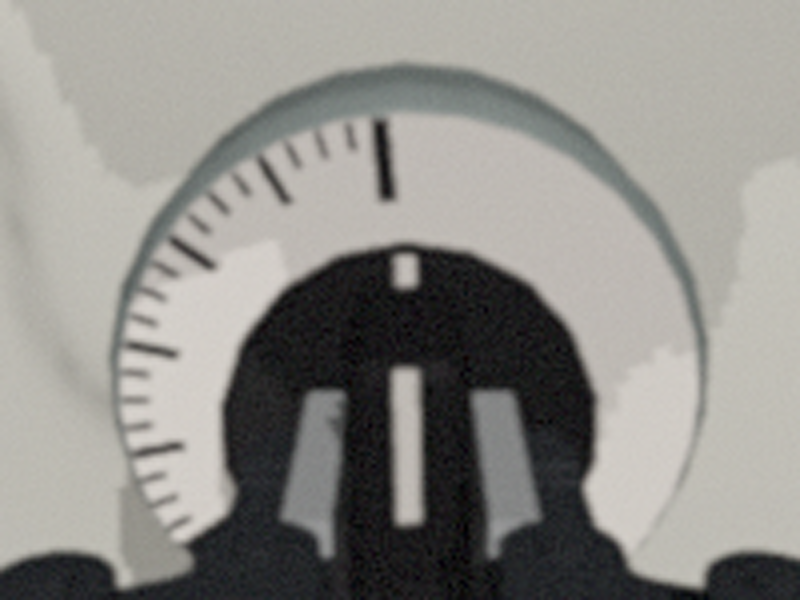

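The pointer dot (405,270) is about 5° beyond the 20 tick (384,160). I'll go 2.5° further for margin, then turn back.

Request:
{"method": "step_arm", "body": {
  "targets": "-1 0 0 0 0 0 -0.03;-1 0 0 0 0 0 -0.06;-1 0 0 0 0 0 -0.06"
}}

```text
clock: 8.38
eef_pos: [0.4914, 0.0663, 0.0828]
tool_rot: [0.813, 0.582, 0.001, 0.001]
ft_force: [-2.0, -3.0, 16.5]
grip_width: 0.0133
grasp_force: 62.0
```

```bash
python3 - <<'E'
from h import *
W=np.load("w4.npy",allow_pickle=True).item()
C=lambda v:(np.array(v,float)+.5)*.25-.5+[153,126]
yaw=lambda d:round(float(np.degrees(np.arctan2(d[1],d[0]))%360),2)
X=onz(W,C([(389,200),(380,120),(177,355),(125,343)]),.064)[:,:2]
ax=np.array([.4910,.0667]);print([yaw(x-ax) for x in X],np.linalg.norm(X-ax,axis=1),"tick dirs",yaw(X[1]-X[0]),yaw(X[3]-X[2]))
print("line",yaw(np.diff(onz(W,C([(408,522),(405,368)]),.105)[:,:2],axis=0)[0]))
o=bot.get_obs();print(o["ft_force"],o["ft_torque"],np.degrees(2*np.arctan2(o["tool_rot"][1],o["tool_rot"][0])))
E
```

```text
[77.47, 78.07, 150.47, 150.33] [0.0314 0.0429 0.0344 0.0422] tick dirs 79.68 149.71
line 74.68
[-2.0027 -3.0157 16.4509] [-0.6432  0.6521  0.2489] 71.17230383435529
```

Request:
{"method": "step_arm", "body": {
  "targets": "-1 0 0 0 0 0 0.06;-1 0 0 0 0 0 0.15;-1 0 0 0 0 0 0.24;-1 0 0 0 0 0 0.33;-1 0 0 0 0 0 0.42;-1 0 0 0 0 0 0.51;-1 0 0 0 0 0 0.6;-1 0 0 0 0 0 0.69;-1 0 0 0 0 0 0.78;-1 0 0 0 0 0 0.86"
}}

```text
clock: 9.22
eef_pos: [0.4913, 0.0663, 0.0828]
tool_rot: [0.573, 0.819, 0.001, 0.001]
ft_force: [-4.0, -1.7, 16.6]
grip_width: 0.0124
grasp_force: 62.1
```

Request:
{"method": "step_arm", "body": {
  "targets": "-1 0 0 0 0 0 0.1;-1 0 0 0 0 0 0.2;-1 0 0 0 0 0 0.3;-1 0 0 0 0 0 0.4;-1 0 0 0 0 0 0.5;-1 0 0 0 0 0 0.6;-1 0 0 0 0 0 0.7;-1 0 0 0 0 0 0.8;-1 0 0 0 0 0 0.86;-1 0 0 0 0 0 0.86"
}}

```text
clock: 10.05
eef_pos: [0.4914, 0.0663, 0.0828]
tool_rot: [0.27, 0.963, 0.0, 0.001]
ft_force: [-3.5, -2.4, 15.3]
grip_width: 0.0128
grasp_force: 62.1
```

```bash
python3 - <<'E'
from h import *
o=bot.get_obs();print(o["eef_pos"],o["ft_force"],o["ft_torque"],np.degrees(2*np.arctan2(o["tool_rot"][1],o["tool_rot"][0])))
W=bot.camera_info("wrist");im=bot.camera("wrist");np.save("w5.npy",dict(W),allow_pickle=True)
cv2.imwrite("pics/w5.png",im[:,:,::-1])
p=proj(W,[.4907,.0667,.064])[0].astype(int)
x0,y0=p[0]-60,p[1]-90;print(x0,y0)
c=cv2.imread("pics/w5.png")[y0:y0+90,x0:x0+120];cv2.imwrite("pics/c5.png",cv2.resize(c,(800,600),interpolation=2))
E
```

```text
[0.4914 0.0663 0.0828] [-3.4628 -2.3967 15.2725] [-0.5115  0.617  -0.2062] 148.62320440398474
194 134
```

View pics/c5.png

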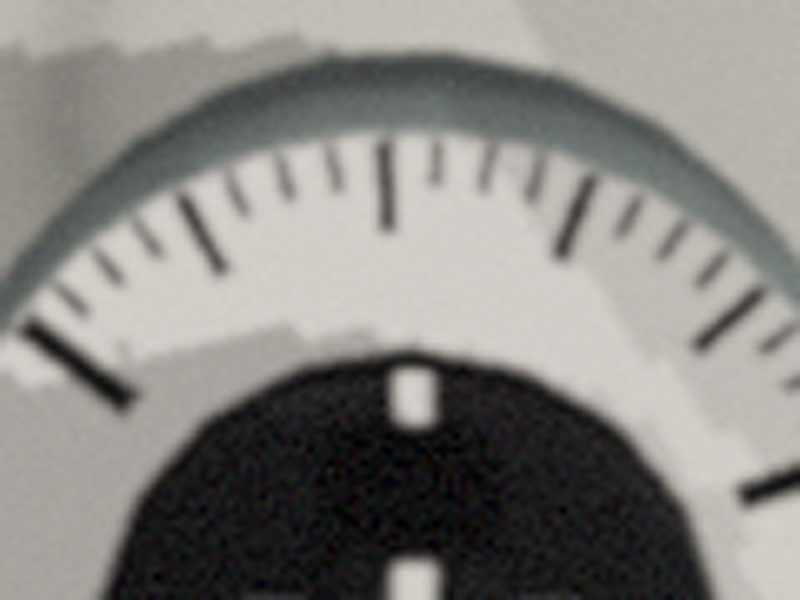

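```bash
python3 - <<'E'
from h import *
W=np.load("w5.npy",allow_pickle=True).item()
C=lambda v:(np.array(v,float)+.5)*.15-.5+[194,134]
yaw=lambda d:np.round(np.degrees(np.arctan2(d[...,1],d[...,0]))%360,2)
outer=[(27,325),(183,197),(384,143),(590,180),(755,292)];inner=[(127,405),(220,270),(389,230),(567,257),(705,348)]
for z in(.062,.064,.066):
    O=onz(W,C(outer),z)[:,:2];I=onz(W,C(inner),z)[:,:2]
    d=(O-I)/np.linalg.norm(O-I,axis=1)[:,None];n=np.c_[-d[:,1],d[:,0]];w=np.linalg.norm(O-I,axis=1)[:,None]
    c=np.linalg.lstsq(n*w,(n*I).sum(1)*w[:,0],rcond=None)[0]
    q=np.linalg.lstsq(np.c_[2*O,np.ones(5)],(O**2).sum(1),rcond=None)[0]
    print(z,"lines",c,"circ",q[:2],np.sqrt(q[2]+q[:2]@q[:2]))
    for ax in(c,q[:2],np.array([.4910,.0667])): 
        print("  8:",yaw((O+I)[2]/2-ax),"all",yaw((O+I)/2-ax),"dot",yaw(onz(W,C([(414,398)]),z+.012)[0,:2]-ax))
# bar line in the raw picture
im=cv2.imread("pics/w5.png").max(2);m=(im>120).astype(np.uint8);n,l,s,ce=cv2.connectedComponentsWithStats(m)
for k in range(1,n):
    if 8<s[k,4]<400 and 240<ce[k,0]<272 and 190<ce[k,1]<270:
        ys,xs=np.where(l==k);print(s[k],ce[k],np.polyfit(ys,xs,1))
        e=[np.polyval(np.polyfit(ys,xs,1),y) for y in(ys.max(),ys.min())]
        print(" yaw",yaw(np.diff(onz(W,[(e[0],ys.max()),(e[1],ys.min())],.105)[:,:2],axis=0)[0]))
E
```

```text
0.062 lines [0.4966 0.0658] circ [0.4911 0.0666] 0.04190471761489318
  8: 153.53 all [196.9  175.18 153.53 131.17 108.96] dot 151.52
  8: 150.94 all [200.55 175.65 150.94 125.83 101.71] dot 146.76
  8: 150.94 all [200.76 175.76 150.94 125.73 101.53] dot 146.74
0.064 lines [0.4958 0.0663] circ [0.4904 0.0671] 0.04139021833240769
  8: 153.53 all [196.9  175.18 153.53 131.17 108.96] dot 151.51
  8: 150.94 all [200.55 175.65 150.94 125.83 101.71] dot 146.77
  8: 150.89 all [199.72 175.19 150.89 126.21 102.44] dot 146.81
0.066 lines [0.495  0.0667] circ [0.4897 0.0675] 0.04087571904992984
  8: 153.53 all [196.9  175.18 153.53 131.17 108.96] dot 151.51
  8: 150.94 all [200.55 175.65 150.94 125.83 101.71] dot 146.77
  8: 150.84 all [198.68 174.63 150.84 126.69 103.34] dot 146.88
[253 189   6   9  50] [255.5 193. ] [  0.  255.5]
 yaw 148.62
[252 218   8  38 260] [255.4538 235.2885] [ -0.0108 257.9864]
 yaw 148.05
```

The 8 tick (387,185) is still left of the pointer dot and line (column 414), about half a minute at 50 px per minute. I'll turn back another 3° and recheck collinearity.

Request:
{"method": "step_arm", "body": {
  "targets": "-1 0 0 0 0 0 0.035;-1 0 0 0 0 0 0.067;-1 0 0 0 0 0 0.067;-1 0 0 0 0 0 0.067"
}}

```text
clock: 10.43
eef_pos: [0.4913, 0.0663, 0.0828]
tool_rot: [0.246, 0.969, 0.0, 0.001]
ft_force: [-2.5, -3.1, 16.2]
grip_width: 0.013
grasp_force: 62.1
```

```bash
cat >col.py <<'E'
import sys
from h import *
o=bot.get_obs();print(o["eef_pos"],o["ft_force"],np.degrees(2*np.arctan2(o["tool_rot"][1],o["tool_rot"][0])))
im=bot.camera("wrist");cv2.imwrite(sys.argv[1],im[:,:,::-1]);g=im.astype(float).max(2)
def dark(r,a,b):   # sub-pixel dark-tick column
    s=g[r,a:b];w=np.clip(np.median(s)-15-s,0,None);return (w@np.arange(a,b))/w.sum() if w.sum() else -1
def lite(r,a,b):
    w=np.clip(g[r,a:b]-90,0,None);return (w@np.arange(a,b))/w.sum() if w.sum()>60 else -1
for r in range(153,169):print(r,round(dark(r,248,259),2),end="; ")
print()
for r in list(range(190,197))+list(range(222,254,5)):print(r,round(lite(r,247,264),2),end="; ")
E
python3 col.py pics/w6.png
```

```text
[0.4913 0.0663 0.0828] [-2.5139 -3.1473 16.2432] 151.5497145533976
153 -1; 154 255.34; 155 254.71; 156 254.53; 157 254.7; 158 254.7; 159 254.39; 160 254.1; 161 254.34; 162 254.95; 163 254.98; 164 254.95; 165 254.95; 166 254.95; 167 254.98; 168 254.96; 
190 255.83; 191 255.81; 192 255.71; 193 255.64; 194 255.61; 195 255.64; 196 255.64; 222 255.75; 227 255.55; 232 255.54; 237 255.47; 242 255.29; 247 255.24; 252 255.26;
```

Request:
{"method": "step_arm", "body": {
  "targets": "-1 0 0 0 0 0 0.014;-1 0 0 0 0 0 0.014;-1 0 0 0 0 0 0.014"
}}

```text
clock: 10.73
eef_pos: [0.4914, 0.0663, 0.0828]
tool_rot: [0.24, 0.971, 0.0, 0.001]
ft_force: [-3.3, -1.6, 16.0]
grip_width: 0.0128
grasp_force: 62.1
```

```bash
python3 col.py pics/w7.png; python3 -c "
from h import *
print(bot.get_obs()['ft_torque'])"
```

```text
[0.4914 0.0663 0.0828] [-3.2995 -1.5586 15.994 ] 152.17633548114264
153 -1; 154 255.76; 155 254.84; 156 254.71; 157 254.21; 158 254.09; 159 254.12; 160 254.47; 161 255.13; 162 255.7; 163 255.7; 164 255.66; 165 255.67; 166 255.68; 167 255.63; 168 255.65; 
190 255.82; 191 255.84; 192 255.85; 193 255.84; 194 255.86; 195 255.83; 196 255.73; 222 255.69; 227 255.71; 232 255.53; 237 255.52; 242 255.4; 247 255.28; 252 255.36; [-0.5134  0.636  -0.3019]
```

The pointer (col 255.8) and the 8 tick (col 255.7) are now collinear. I'll unwind the residual twist before letting go.

Request:
{"method": "step_arm", "body": {
  "targets": "-1 0 0 0 0 0 -0.004;-1 0 0 0 0 0 -0.004"
}}

```text
clock: 10.95
eef_pos: [0.4914, 0.0663, 0.0828]
tool_rot: [0.242, 0.97, 0.0, 0.001]
ft_force: [-1.6, -2.5, 16.1]
grip_width: 0.0128
grasp_force: 62.1
```

```bash
python3 col.py pics/w8.png; python3 -c "
from h import *
print(bot.get_obs()['ft_torque'])"
```

```text
[0.4914 0.0663 0.0828] [-1.5513 -2.5468 16.1327] 151.99475824098997
153 -1; 154 254.58; 155 254.52; 156 254.44; 157 254.2; 158 254.34; 159 254.12; 160 254.25; 161 255.01; 162 255.57; 163 255.63; 164 255.62; 165 255.59; 166 255.63; 167 255.64; 168 255.62; 
190 255.58; 191 255.57; 192 255.54; 193 255.47; 194 255.41; 195 255.46; 196 255.4; 222 255.71; 227 255.51; 232 255.53; 237 255.37; 242 255.29; 247 255.17; 252 255.32; [-0.484   0.6217 -0.2511]
```

Request:
{"method": "step_arm", "body": {
  "targets": "-1 0 0 0 0 0 -0.008;-1 0 0 0 0 0 -0.008"
}}

```text
clock: 11.17
eef_pos: [0.4914, 0.0663, 0.0828]
tool_rot: [0.245, 0.97, 0.0, 0.001]
ft_force: [-2.7, -1.9, 16.0]
grip_width: 0.0129
grasp_force: 62.1
```

```bash
python3 -c "
from h import *
o=bot.get_obs();print(o['ft_torque'],o['ft_force'],np.degrees(2*np.arctan2(o['tool_rot'][1],o['tool_rot'][0])))"
```

```text
[-0.529   0.6477 -0.1703] [-2.6814 -1.9208 16.0232] 151.6424087995951
```

Request:
{"method": "step_arm", "body": {
  "targets": "-1 0 0 0 0 0 -0.015;-1 0 0 0 0 0 -0.015"
}}

```text
clock: 11.33
eef_pos: [0.4914, 0.0663, 0.0828]
tool_rot: [0.251, 0.968, 0.0, 0.001]
ft_force: [-3.1, -2.1, 17.1]
grip_width: 0.0129
grasp_force: 62.1
```

```bash
python3 col.py pics/w9.png; python3 -c "
from h import *
o=bot.get_obs();print(o['ft_torque'])"
```

```text
[0.4914 0.0663 0.0828] [-3.0832 -2.0553 17.1157] 150.98237547112254
153 -1; 154 254.61; 155 254.4; 156 254.31; 157 254.26; 158 254.25; 159 254.19; 160 253.92; 161 254.03; 162 254.25; 163 254.32; 164 254.28; 165 254.3; 166 254.31; 167 254.35; 168 254.41; 
190 254.83; 191 254.84; 192 254.86; 193 254.85; 194 254.84; 195 254.85; 196 254.83; 222 254.71; 227 254.69; 232 254.73; 237 254.69; 242 254.74; 247 254.77; 252 254.96; [-0.5572  0.6495  0.0397]
```

Request:
{"method": "step_arm", "body": {
  "targets": "-1 0 0 0.002 0 0 0;-1 0 0 0.004 0 0 0;-1 0 0 0.006 0 0 0;-1 0 0 0.006 0 0 0"
}}

```text
clock: 11.72
eef_pos: [0.4912, 0.0663, 0.0843]
tool_rot: [0.25, 0.968, 0.0, 0.001]
ft_force: [0.7, -2.0, 5.3]
grip_width: 0.013
grasp_force: 60.4
```

```bash
python3 -c "
from h import *
o=bot.get_obs();print(o['ft_torque'],o['ft_force'])"
```

```text
[-0.4684 -0.2598 -0.0284] [ 0.6545 -2.0339  5.2963]
```

Now open and rise.

Request:
{"method": "step_arm", "body": {
  "targets": "-0.6 0 0 0 0 0 0;-0.4 0 0 0 0 0 0;-0.2 0 0 0 0 0 0;0 0 0 0 0 0 0;0 0 0 0 0 0 0;0 0 0 0.03 0 0 0;0 0 0 0.07 0 0 0;0 0 0 0.11 0 0 0;0 0 0 0.11 0 0 0;0 0 0 0.11 0 0 0"
}}

```text
clock: 12.55
eef_pos: [0.4916, 0.0666, 0.1394]
tool_rot: [0.25, 0.968, 0.001, 0.001]
ft_force: [0.1, 0.9, -0.7]
grip_width: 0.0426
grasp_force: 0.0
```

```bash
python3 - <<'E'
from h import *
o=bot.get_obs();print(o["eef_pos"],o["tool_rot"],o["ft_force"],o["grip_width"])
W=bot.camera_info("wrist");im=bot.camera("wrist");np.save("w10.npy",dict(W),allow_pickle=True)
cv2.imwrite("pics/w10.png",im[:,:,::-1])
c=cv2.imread("pics/w10.png")[130:250,176:336];cv2.imwrite("pics/c10.png",cv2.resize(c,(800,600),interpolation=2))
E
```

```text
[0.4916 0.0666 0.1394] [0.2503 0.9682 0.0005 0.0011] [ 0.1312  0.9193 -0.6881] 0.04263373473807292
```

View pics/c10.png

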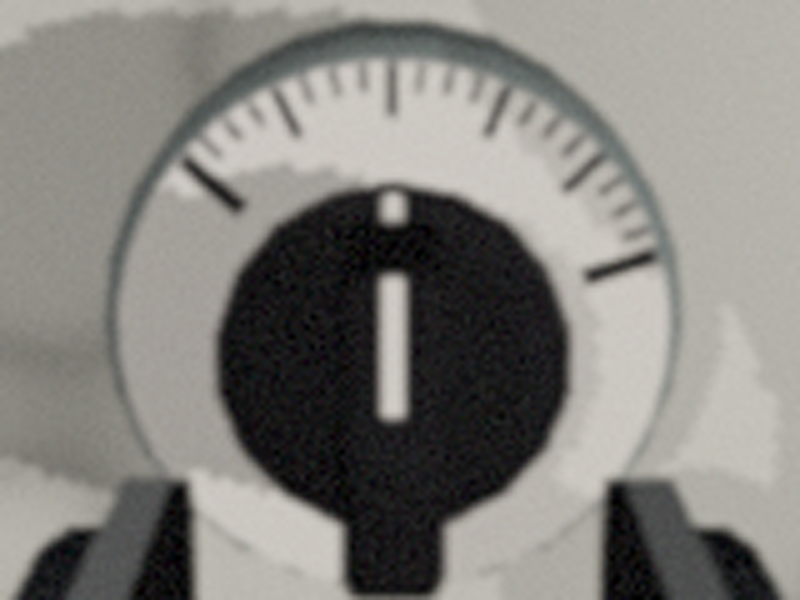

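The pointer line and dot (393) line up with the 8 tick (392), with spacing about 27 px per minute. I'll check the case position and hand in.

```bash
python3 - <<'E'
from h import *
W=np.load("w10.npy",allow_pickle=True).item()
print("flange now",onz(W,[(393.5*.2+175.6,362*.2+129.6)],.08),"before .4915 .0665")
print(bot.job_done())
E
```

```text
flange now [[0.4904 0.0674 0.08  ]] before .4915 .0665
the job is handed in; nothing more can be done
None
```

The timer is set to 8 minutes: I wound it past the 20-minute mark (to about 21), turned it back to 8 and let go. The case stands within about 1.5 mm of where it was, which is within measuring error. I held the knob down at about 15 to 18 N while turning, touched nothing else, and handed the job in at about 12.6 s.

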